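# Clamp a test coupon with the knurled thumbscrew

## Task

Load the loose metal test coupon into the specimen clamp: lay it on the base and slide it into the channel under the arm until its end is fully home against the back stop. Then turn the knurled thumbscrew clockwise until its foot has seated on the coupon and the resistance rises, and stop there: finger-tight, about 12 N on the coupon and never more than 25 N. Let go and leave the loose vial, spanner, dish and crucible where they are.

Things in the scene. Friction and masses are not known exactly. Their poses are not given: they have to be found in the camera images.
- fixture: specimen clamp fixed to the bench; aluminium base plate, grey column and arm. Origin: centre of its underside; x runs along its channel towards the back stop, away from the robot, z up. Place and yaw vary. Base plate x -100 to +90 mm, 64 mm wide, top at z 12 mm, where the coupon lies. Channel centred on y = 0. Home, the coupon's end touches the stop, its centre at x -10 mm.
- channel_mouth (a point): point on the base plate's top at the channel's flared mouth, fixture (x -14, y 0, z 12) mm; same axes as the fixture. From here the flare narrows to x +5 mm; then two walls, 34 mm apart inside, 10 mm high above the plate, run to the back stop. In front of the mouth the plate is open, without walls.
- back_stop (a point): point at the foot of the back stop, fixture (x +60, y 0, z 12) mm; same axes. The stop is the front face of the column, 50 mm wide, which runs on to x +90 mm, top at z 64 mm.
- clamp_top (a point): point on top of the arm, on the screw's axis, fixture (x +30, y 0, z 64) mm. The arm, 36 mm wide, 14 mm thick, reaches forward from the column to x +12 mm, underside at z 50 mm. Under it hangs the rubber-faced foot, 26 mm across, 2.5 to 7.5 mm above a loaded coupon at the start. How far it sticks out differs each time and is not measured: where it touches must be felt.
- thumbscrew: knurled round steel thumbscrew, upright in the arm, self-locking. Origin on its axis at fixture (30, 0, 79) mm; turns with the screw, does not sink. Head 27 mm across, 20 mm high, from z 76 to 96 mm at most (starts up to 1 mm lower). Clockwise from above lowers head and foot 2 mm per rad: follow it down. The foot touches after about 1.3 to 4 rad; then the load grows about 24 N per rad.
- screw_axis (a point): fixed point, head centre when the screw is up, fixture (30, 0, 86) mm. Moment to turn the screw: 0.03 N m free, about 0.2 at 12 N load, 0.33 at 25 N; it is dry friction, so felt while turning and fading at rest. Gripped lightly, finger pads carry the screw while it runs free and slip round the head once it is seated: a 5 N grip slips at about 9 N load, 7 N at 14 N, 10 N at 21 N.
- coupon: loose plain aluminium bar 140 x 30 x 16 mm, 0.11 to 0.22 kg, a small drilled mark near each end, the two ends alike. Origin: centre of its underside; x along its length, z up. Lies flat on the bench.
- vial: small screw-cap vial, 22 mm across, 59 mm tall, standing loose; origin: centre of its underside. To be left alone.
- spanner: small flat spanner, 111 mm long, lying loose; origin: centre of its underside. To be left alone.
- petri_dish: petri dish 60 mm across, 16 mm high, loose; origin: centre of its underside. To be left alone.
- crucible: small ceramic crucible 34 mm across, 36 mm high, standing loose; origin: centre of its underside. To be left alone.
Things that resemble listed ones, but are neither listed nor needed, are in the scene too. Of the things that look like the coupon, the larger one is meant.

How it is judged:
By the outcome, as a careful person would: the job done as asked, in the order asked, and still so for the second after the job is handed in, with the robot touching nothing.
It also fails if it takes over 69 s, if anything falls off the work surface, if the arm or the gripper's body presses on something with over 40 N, if the wrist force passes 120 N, or if a joint passes its speed limit or range.

## Robot

A 6-joint arm with a two-finger parallel gripper is mounted at the origin on a cart in front of the work surface, level with it; the furniture and walls round the work are solid. World frame = base frame: x ahead of the robot, y to its left, z up, the work surface at z = 0. Lengths are in m, angles in degrees, forces in N, time in s.
With the tool pointing down it reaches from about 0.35 to 0.975 m from the base axis. Payload 7.1 kg.
Tool frame: the origin (TCP) lies at the very end of the fingers, on their centre line; the grasp point (between the pads) lies behind it (bot.tcp_to_grasp is the z of the grasp point in the tool frame, in m); z points along the fingers, y is the line along which they close (so a half turn about z gives the same grasp; the last joint's range is limited). The gripper opens to 88 mm and grips with 3 to 60 N. Pads are 20 mm wide; open, the fingers measure 115 mm over their backs; the gripper's body (75 mm by 178 mm) begins 61 mm behind the grasp point.
Start: joints at [-66.463, 24.242, 93.386, -0, 62.372, -1.089], TCP at [0.26, -0.568, 0.223] pointing down, gripper open.
Joint ranges: [-172.04, 172.04], [-51.8, 120.97], [4.93, 147.93], [-75.15, 255.16], [6.16, 154.13], [-145.62, 145.62]. Speed limits (degrees/s): [136.94, 136.94, 172.46, 180, 180, 180].

## Interface

Orientations are given as a 3x3 rotation matrix whose columns are the frame's x, y, z axes.
In Python, from station import telemetry, viewer, workorder, bot gives the robot as it stands. The module is installed in compiled form; this text tells all that it offers.
- The arm moves only by the tool play_rows, never from a script. Its argument "moves" is a list that holds one entry, the list of rows, each a list of 6 numbers: the shift along the tool's x, y, z in units of 25 mm (1.0 is 25 mm), then the turn, a rotation vector about the tool's x, y, z in units of 5 degrees (1.0 is 5 degrees). In form: [[[tx, ty, tz, wx, wy, wz], ...]]. A call has 1 to 8 rows; each row is the pose to reach, as a shift and turn from the pose commanded when the call began, along the tool's axes at that moment; what a row does not reach only later rows make up. A row lasts 1/8 s, in which the tool goes at most 62.5 mm and 10.7 degrees, less where a joint would pass 70% of its speed; a pose out of reach is approached as far as the arm can. A call with a gripper value outside its range is refused whole. "jaw" is the finger opening in mm, from 0 to 87.8, set as the call begins (left out, the last holds). The fingers move at their own pace and stop on an object; the grip force is fixed at half the most. Time passes only in rows, so rows that repeat a pose let the fingers close. It gives the time, the measured TCP pose, the force, the opening and the grip force at its end, in the units of the state.
- telemetry.observe(): the state, without advancing time (a new reading comes with each control period).
- viewer.get_image(name): name is "scene" or "top" or "wrist"; returns the picture (420x560x3 uint8, red, green, blue); there is no depth.
- viewer.calibration(name): a dict with "fx", "fy", "cx", "cy" (pixels), "T" (4x4, takes a point from camera to world coordinates). Camera axes: x right, y down, z forward; pixel columns grow to the right and rows downward; lengths in m; the calibration is good to about 2 mm. A picture is of the moment at which its call begins: read the wrist's pose just before it. calibration takes no time and is no camera call; for the wrist camera it gives the pose at the moment of the call.
- workorder.hand_in(): hands the job in; it is judged then, once.
The state is a dict: "clock": time; "qpos": joint angles; "qd": joint speeds; "tau": joint torques, N m; "tcp_pos": TCP position; "eef_rot": TCP orientation; "ft_force": force on the tool from outside, world axes, zero at the start; "ft_torque": the same for the moment, N m; "width": opening from 0.0 (shut) to 1.0 (fully open); "grip_force": force on a finger pad.
Only numpy, scipy, OpenCV 4.12 (cv2) and the standard library are available. Lean on these libraries where they do the work, as an engineer would, in place of code of your own. Each camera call takes 0.05 s, during which the arm holds its last target. There are 200 camera calls.

## Working session

There is one attempt and no reset: what is moved stays moved. The work goes in short steps, Python scripts to look and compute and a tool call to move; the robot and the scene stay as the last step left them, time stands still between calls to the robot, and variables do not carry over. Pictures are saved under pics/ and viewed, at most 10 in all, crops included, and the job is handed in when it is done.

Besides the shell and the picture viewer there is one more tool, called after "Request:" by a JSON object that holds its "method" and its "body". play_rows: Moves the arm, as the interface text tells. Its arguments: {"type":"object","properties":{"moves":{"type":"array"},"jaw":{"type":"number"}},"required":["moves"]}

```bash
mkdir -p pics
cat > h.py <<'E'
import numpy as np, cv2
from station import telemetry, viewer, workorder, bot
def snap(name,fn):
    c=viewer.calibration(name); im=viewer.get_image(name)
    cv2.imwrite('pics/'+fn,im[:,:,::-1]); np.savez('pics/'+fn+'.npz',im=im,T=c['T'],k=[c['fx'],c['fy'],c['cx'],c['cy']])
    return im,c
def load(fn):
    d=np.load('pics/'+fn+'.npz'); return d['im'],dict(T=d['T'],fx=d['k'][0],fy=d['k'][1],cx=d['k'][2],cy=d['k'][3])
def ray(c,u,v,z):
    T=np.array(c['T']); d=T[:3,:3]@np.array([(u-c['cx'])/c['fx'],(v-c['cy'])/c['fy'],1]); o=T[:3,3]
    return o+d*(z-o[2])/d[2]
def proj(c,p):
    T=np.array(c['T']); q=T[:3,:3].T@(np.array(p)-T[:3,3]); return q[0]/q[2]*c['fx']+c['cx'],q[1]/q[2]*c['fy']+c['cy']
def st():
    s=telemetry.observe(); print('t',s['clock'],'tcp',np.round(s['tcp_pos'],4),'F',np.round(s['ft_force'],1),'M',np.round(s['ft_torque'],2),'w',round(s['width']*87.8,1),'g',s['grip_force']); print(np.round(s['eef_rot'],3).tolist(),np.round(s['qpos'],1)); return s
def togo(p,R):
    from scipy.spatial.transform import Rotation as Ro
    s=telemetry.observe(); E=np.array(s['eef_rot']); print('shift',np.round(E.T@(np.array(p)-s['tcp_pos'])/.025,3),'turn',np.round(Ro.from_matrix(E.T@R).as_rotvec(degrees=True)/5,3))
E
python3 - <<'E'
from h import *
print(bot.tcp_to_grasp); st()
ims=[]
for n in('scene','top','wrist'):
    im,c=snap(n,n+'0.png'); print(n,np.round(c['T'],3).tolist(),c['fx'])
E
```

```text
-0.0187
t 0.0 tcp [ 0.2602 -0.5676  0.2219] F [-0.2 -1.  -0.5] M [-0.05  0.04 -0.06] w 88.0 g 0.0
[[0.909, 0.417, -0.001], [0.417, -0.909, 0.001], [0.0, -0.001, -1.0]] [-66.5  24.3  93.4  -0.   62.4  -1.1]
scene [[-0.478, -0.435, 0.763, -0.411], [-0.878, 0.238, -0.415, 0.519], [-0.001, -0.868, -0.496, 0.729], [0.0, 0.0, 0.0, 1.0]] 467.38163153879617
top [[0.011, -0.997, 0.074, 0.491], [-1.0, -0.01, 0.017, 0.006], [-0.016, -0.074, -0.997, 1.023], [0.0, 0.0, 0.0, 1.0]] 388.41429757676116
wrist [[0.417, -0.879, -0.231, 0.323], [-0.909, -0.403, -0.105, -0.54], [-0.001, 0.253, -0.967, 0.385], [0.0, 0.0, 0.0, 1.0]] 330.22513952596404
```

View pics/top0.png

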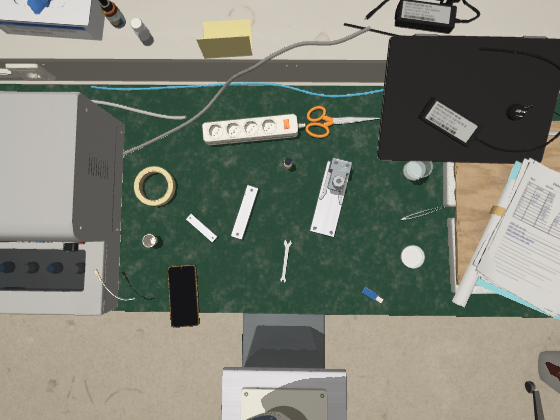

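View pics/scene0.png

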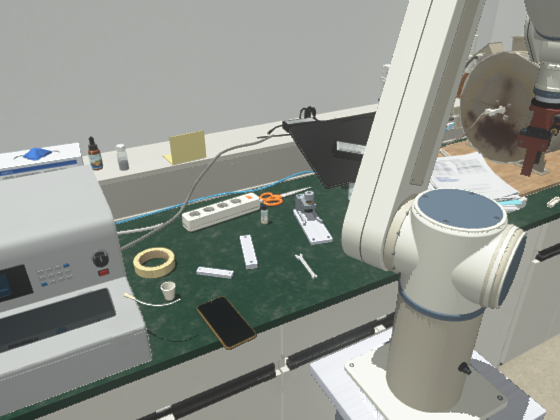

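Top view: there are two coupon-like bars, a larger one at (245,212) and a smaller one at (201,228). The larger one is meant. The fixture is at (332,197), the vial at (288,164), the spanner at (286,261), the dish at (413,257) and the crucible at (149,241). Next I'll measure them and check in one crop.

Run:
```python
from h import *
im,c=load('top0.png')
g=im.min(2); m=(g>150).astype(np.uint8)
for box,z in(((225,180,265,245),.016),((180,205,222,248),.01),((300,150,362,242),.012)):
    x0,y0,x1,y1=box; s=np.zeros_like(m); s[y0:y1,x0:x1]=m[y0:y1,x0:x1]
    cs,_=cv2.findContours(s,0,2); k=max(cs,key=cv2.contourArea)
    P=np.array([ray(c,u,v,z)[:2]*1000 for u,v in k[:,0,:]],np.float32); print(box,cv2.minAreaRect(P), np.round(cv2.boxPoints(cv2.minAreaRect(P)),0).tolist())
a=cv2.resize(im[150:250,180:360],None,fx=4.4,fy=4.4,interpolation=cv2.INTER_CUBIC); cv2.imwrite('pics/crop0.png',a[:,:,::-1])
```

```text
(225, 180, 265, 245) ((556.1245727539062, 107.63041687011719), (29.340469360351562, 139.2844696044922), 73.0943603515625) [[485.0, 114.0], [618.0, 73.0], [627.0, 101.0], [494.0, 142.0]]
(180, 205, 222, 248) ((514.0491943359375, 220.3302001953125), (92.23809814453125, 19.328868865966797), 49.65010070800781) [[477.0, 191.0], [492.0, 179.0], [551.0, 249.0], [537.0, 262.0]]
(300, 150, 362, 242) ((593.8917846679688, -116.21330261230469), (62.9090690612793, 189.11476135253906), 76.0235824584961) [[495.0, -124.0], [678.0, -170.0], [693.0, -109.0], [510.0, -63.0]]
```

View pics/crop0.png

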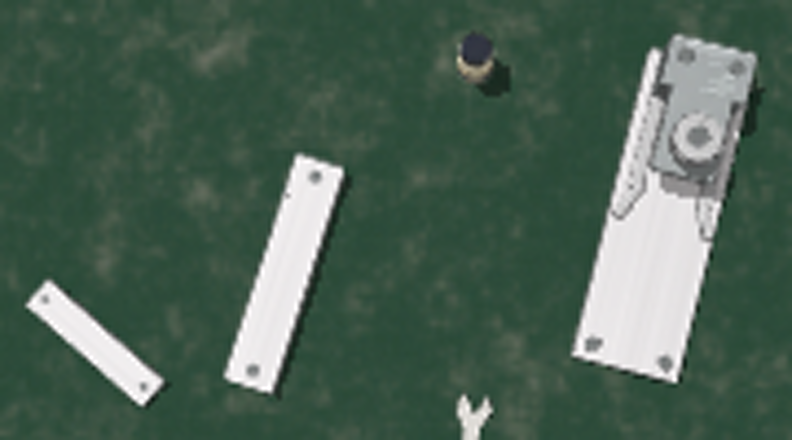

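The crop confirms it. The coupon measures 139x29 mm at about (0.556, 0.108) with yaw -17°; the other bar is only 92x19 mm. The fixture plate measures 189x63 mm, so its origin is about (0.599, -0.118) with yaw -14°. Next I'll go above the coupon.

```bash
cat >> h.py <<'E'
def Rd(yaw):
    a=np.radians(yaw); return np.array([[np.cos(a),np.sin(a),0],[np.sin(a),-np.cos(a),0],[0,0,-1.]])
E
python3 - <<'E'
from h import *
togo([.532,.115,.13],Rd(163.1))
E
```

```text
shift [ 21.26  -20.294   3.708] turn [-5.0000e-03 -1.6000e-02 -2.7695e+01]
```

Request:
{"method": "play_rows", "body": {"moves": [[[21.26, -20.3, 0, 0, 0, -27.7], [21.26, -20.3, 0, 0, 0, -27.7], [21.26, -20.3, 0, 0, 0, -27.7], [21.26, -20.3, 0, 0, 0, -27.7], [21.26, -20.3, 0, 0, 0, -27.7], [21.26, -20.3, 0, 0, 0, -27.7], [21.26, -20.3, 0, 0, 0, -27.7], [21.26, -20.3, 0, 0, 0, -27.7]]], "jaw": 60}}

```text
clock: 1.15
tcp_pos: [0.4458, -0.1016, 0.2228]
eef_rot: [[-0.357, 0.934, 0.0], [0.934, 0.357, -0.0], [-0.0, 0.0, -1.0]]
ft_force: [0.9, -0.7, 0.3]
width: 0.68
grip_force: 0.0
```

Run:
```python
from h import *
st();togo([.532,.115,.13],Rd(163.1))
```

```text
t 1.15 tcp [ 0.4458 -0.1016  0.2228] F [ 0.9 -0.7  0.3] M [-0.1  -0.09 -0.01] w 59.7 g 0.0
[[-0.357, 0.934, 0.0], [0.934, 0.357, -0.0], [-0.0, 0.0, -1.0]] [-14.3  10.  113.9  -0.   56.1 -35.2]
shift [6.864 6.315 3.713] turn [ 3.0000e-03  5.0000e-03 -1.0437e+01]
```

Request:
{"method": "play_rows", "body": {"moves": [[[6.86, 6.3, 3.7, 0, 0, -10.4], [6.86, 6.3, 3.7, 0, 0, -10.4], [6.86, 6.3, 3.7, 0, 0, -10.4], [6.86, 6.3, 3.7, 0, 0, -10.4], [6.86, 6.3, 3.7, 0, 0, -10.4], [6.86, 6.3, 3.7, 0, 0, -10.4], [6.86, 6.3, 3.7, 0, 0, -10.4], [6.86, 6.3, 3.7, 0, 0, -10.4]]]}}

```text
clock: 2.15
tcp_pos: [0.5326, 0.1117, 0.1306]
eef_rot: [[-0.953, 0.302, 0.001], [0.302, 0.953, 0.0], [-0.001, 0.0, -1.0]]
ft_force: [-0.0, 0.5, -0.2]
width: 0.681
grip_force: 0.0
```

Run:
```python
from h import *
st();im,c=snap('wrist','w1.png')
m=(im.min(2)>150).astype(np.uint8)
cs,_=cv2.findContours(m,0,2)
for k in cs:
    if cv2.contourArea(k)<1500: continue
    P=np.array([ray(c,u,v,.016)[:2]*1000 for u,v in k[:,0,:]],np.float32); r=cv2.minAreaRect(P); print(np.round(r[0],1),np.round(r[1],1),round(r[2],1),cv2.boundingRect(k))
```

```text
t 2.15 tcp [0.5326 0.1117 0.1306] F [-0.   0.5 -0.2] M [ 0.05 -0.14 -0.01] w 59.8 g 0.0
[[-0.953, 0.302, 0.001], [0.302, 0.953, 0.0], [-0.001, 0.0, -1.0]] [ 10.6  24.8 107.3   0.   47.8 -61.8]
[522.2 -93.8] [69. 46.] 76.7 (20, 237, 82, 53)
[621.  318.5] [39.2 99.3] 84.5 (514, 172, 46, 108)
[554.9 106.5] [ 30.7 140.9] 73.3 (267, 152, 36, 153)
[512.2 217.6] [91.8 20.5] 49.7 (343, 114, 109, 65)
```

View pics/w1.png

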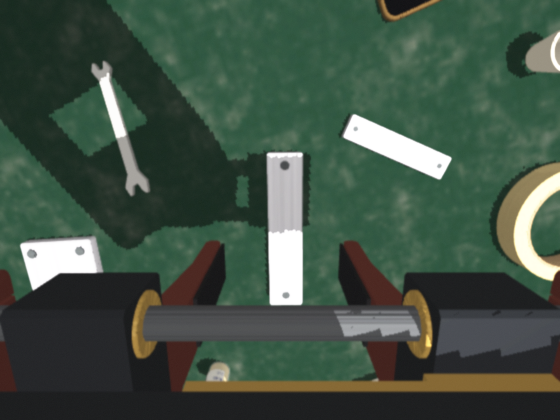

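The wrist view shows the coupon at columns 267–303, rows 152–305. It measures 141x31 mm, which agrees with the top view to within 2 mm. Next I'll descend and grip.

Run:
```python
from h import *
togo([.531,.114,.004],Rd(163.2))
```

```text
shift [0.093 0.067 5.064] turn [ 0.004  0.007 -0.155]
```

Request:
{"method": "play_rows", "body": {"moves": [[[0.1, 0.07, 1.7, 0, 0, -0.15], [0.1, 0.07, 3.4, 0, 0, -0.15], [0.1, 0.07, 4.5, 0, 0, -0.15], [0.1, 0.07, 5.05, 0, 0, -0.15], [0.1, 0.07, 5.05, 0, 0, -0.15]]]}}

```text
clock: 2.82
tcp_pos: [0.5304, 0.1144, 0.0036]
eef_rot: [[-0.958, 0.288, -0.001], [0.288, 0.958, -0.0], [0.001, -0.0, -1.0]]
ft_force: [-0.4, 0.2, 1.0]
width: 0.687
grip_force: 0.0
```

Request:
{"method": "play_rows", "body": {"moves": [[[0, 0, 0, 0, 0, 0], [0, 0, 0, 0, 0, 0], [0, 0, 0, 0, 0, 0], [0, 0, 0, 0, 0, 0], [0, 0, 0, 0, 0, 0]]], "jaw": 20}}

```text
clock: 3.45
tcp_pos: [0.531, 0.1149, 0.0046]
eef_rot: [[-0.958, 0.287, 0.001], [0.287, 0.958, 0.0], [-0.001, 0.0, -1.0]]
ft_force: [-1.3, -0.3, 6.1]
width: 0.342
grip_force: 30.0
```

Request:
{"method": "play_rows", "body": {"moves": [[[0, 0, -0.5, 0, 0, 0], [0, 0, -1.5, 0, 0, 0], [0, 0, -2.4, 0, 0, 0], [0, 0, -2.4, 0, 0, 0]]]}}

```text
clock: 3.95
tcp_pos: [0.5318, 0.115, 0.0657]
eef_rot: [[-0.958, 0.287, 0.003], [0.287, 0.958, 0.001], [-0.003, 0.002, -1.0]]
ft_force: [0.5, -0.5, -1.5]
width: 0.335
grip_force: 30.0
```

Run:
```python
from h import *
st();im,c=snap('wrist','w2.png');im2,c2=snap('top','t2.png')
# fixture front edge: plate z .012
m=(im2.min(2)>150).astype(np.uint8)
s=np.zeros_like(m); s[185:245,300:352]=m[185:245,300:352]
cs,_=cv2.findContours(s,0,2); k=max(cs,key=cv2.contourArea)
P=np.array([ray(c2,u,v,.012)[:2]*1000 for u,v in k[:,0,:]],np.float32); print(np.round(cv2.boxPoints(cv2.minAreaRect(P)),1).tolist())
```

```text
t 3.95 tcp [0.5318 0.115  0.0657] F [ 0.5 -0.5 -1.5] M [ 0.02 -0.07  0.01] w 29.4 g 29.995766580104828
[[-0.958, 0.287, 0.003], [0.287, 0.958, 0.001], [-0.003, 0.002, -1.0]] [ 10.9  30.9 108.9   0.   40.  -62.4]
[[494.5, -123.9000015258789], [620.2000122070312, -155.1999969482422], [635.4000244140625, -94.0999984741211], [509.70001220703125, -62.900001525878906]]
```

View pics/w2.png

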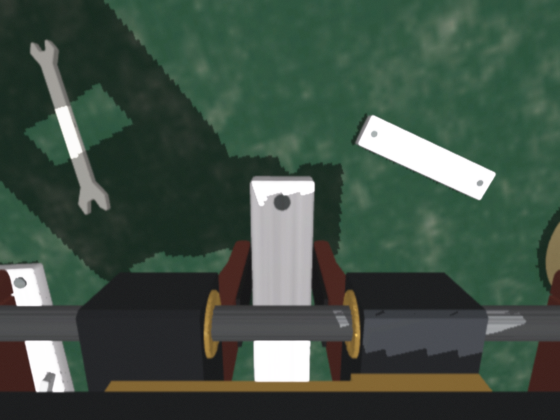

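The coupon is held: opening 29.4 mm, its end at (282,180). Cross-check on the fixture's front edge from the first wrist view, then carry.

Run:
```python
from h import *
im,c=load('w1.png')
m=(im.min(2)>150).astype(np.uint8); s=np.zeros_like(m); s[230:272,15:110]=m[230:272,15:110]
cs,_=cv2.findContours(s,0,2); k=max(cs,key=cv2.contourArea)
P=np.array([ray(c,u,v,.012)[:2]*1000 for u,v in k[:,0,:]],np.float32); print(np.round(cv2.boxPoints(cv2.minAreaRect(P)),1).tolist())
togo([.4827,-.0886,.05],Rd(166))
```

```text
[[491.29998779296875, -125.0], [523.5999755859375, -133.1999969482422], [540.5999755859375, -65.80000305175781], [508.29998779296875, -57.599998474121094]]
shift [-0.507 -8.338  0.553] turn [-0.    -0.    -0.536]
```

Request:
{"method": "play_rows", "body": {"moves": [[[-0.5, -2.4, 0, 0, 0, -0.54], [-0.5, -4.6, 0, 0, 0, -0.54], [-0.5, -6.8, 0.2, 0, 0, -0.54], [-0.5, -8.34, 0.5, 0, 0, -0.54], [-0.5, -8.34, 0.55, 0, 0, -0.54], [-0.5, -8.34, 0.55, 0, 0, -0.54]]]}}

```text
clock: 4.8
tcp_pos: [0.4824, -0.0882, 0.0495]
eef_rot: [[-0.97, 0.242, -0.001], [0.242, 0.97, 0.0], [0.001, 0.0, -1.0]]
ft_force: [-0.1, 0.6, -2.0]
width: 0.341
grip_force: 30.0
```

Run:
```python
from h import *
st();im,c=snap('wrist','w3.png');im2,c2=snap('top','t3.png')
a=cv2.resize(im2[140:260,280:400],None,fx=4,fy=4,interpolation=cv2.INTER_CUBIC)
b=cv2.resize(im[:, :],(320,240)); b=np.vstack([b,np.zeros((240,320,3),np.uint8)])
cv2.imwrite('pics/v3.png',np.hstack([a,b])[:,:,::-1])
```

```text
t 4.8 tcp [ 0.4824 -0.0882  0.0495] F [-0.1  0.6 -2. ] M [ 0.05 -0.1  -0.03] w 29.9 g 29.995798766613007
[[-0.97, 0.242, -0.001], [0.242, 0.97, 0.0], [0.001, 0.0, -1.0]] [-11.8  29.6 115.7   0.   34.8 -87.8]
```

View pics/v3.png

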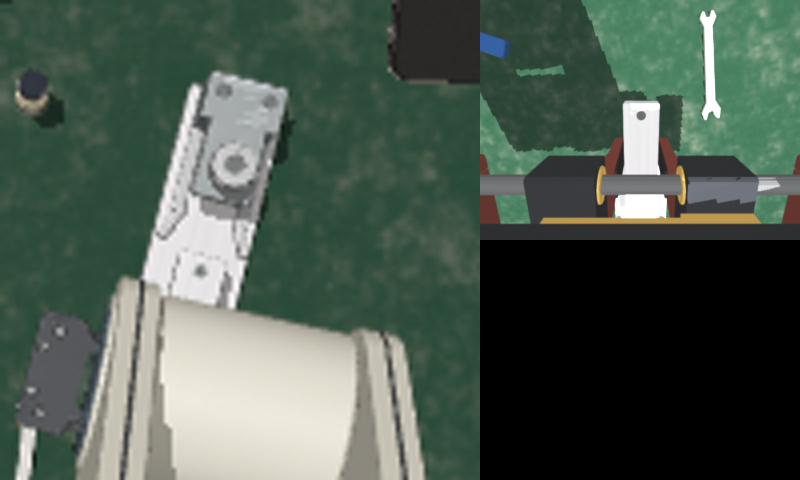

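Run:
```python
from h import *
im,c=load('t3.png')
O=np.array([.5991,-.1176]); a=np.radians(-14); A=np.array([[np.cos(a),np.sin(a)],[-np.sin(a),np.cos(a)]])
f=lambda u,v,z: np.round(A@(ray(c,280+u/4,140+v/4,z)[:2]-O)*1000,1)
print('hole',f(201,271,.061),'endL',f(176,257,.061),'endR',f(224,265,.061))
print('plateL',f(146,270,.012),f(160,218,.012),'plateR',f(239,300,.012),f(251,245,.012))
print('wallL out',f(192,84,.022),'wall inner',f(190,195,.022),'headc',f(235,163,.096),'column',f(212,72,.064),f(288,92,.064))
```

```text
hole [-34.6  -1.2] endL [-30.   15.8] endR [-27.4 -14.1]
plateL [-37.9  28.7] [-2.6 28.2] plateR [-41.6 -34.5] [ -4.8 -33.4]
wallL out [86.3 30.2] wall inner [15.5 13.8] headc [29.9 -1.7] column [87.5 22.7] [ 87.  -26.1]
```

In fixture coordinates the head, column and plate centres lie at about y = -2 mm and the coupon at about 0. I'll shift it -1.5 mm sideways and lower it onto the plate.

Request:
{"method": "play_rows", "body": {"moves": [[[0, -0.06, 0.5, 0, 0, 0], [0, -0.06, 1.0, 0, 0, 0], [0, -0.06, 1.2, 0, 0, 0], [0, -0.06, 1.28, 0, 0, 0], [0, -0.06, 1.32, 0, 0, 0], [0, -0.06, 1.32, 0, 0, 0]]]}}

```text
clock: 5.65
tcp_pos: [0.4826, -0.0901, 0.0173]
eef_rot: [[-0.97, 0.242, 0.0], [0.242, 0.97, -0.0], [-0.0, 0.0, -1.0]]
ft_force: [0.7, 0.2, -1.3]
width: 0.334
grip_force: 30.0
```

Request:
{"method": "play_rows", "body": {"moves": [[[-0.3, 0, 0.03, 0, 0, 0], [-0.7, 0, 0.03, 0, 0, 0], [-1.0, 0, 0.03, 0, 0, 0], [-1.3, 0, 0.03, 0, 0, 0], [-1.6, 0, 0.03, 0, 0, 0], [-1.6, 0, 0.03, 0, 0, 0]]]}}

```text
clock: 6.4
tcp_pos: [0.5225, -0.1, 0.0166]
eef_rot: [[-0.97, 0.242, 0.002], [0.242, 0.97, -0.0], [-0.002, 0.0, -1.0]]
ft_force: [2.9, -0.7, 1.1]
width: 0.339
grip_force: 30.0
```

Request:
{"method": "play_rows", "body": {"moves": [[[-0.3, 0, 0, 0, 0, 0], [-0.6, 0, 0, 0, 0, 0], [-0.9, 0, 0, 0, 0, 0], [-1.2, 0, 0, 0, 0, 0], [-1.2, 0, 0, 0, 0, 0]]]}}

```text
clock: 7.02
tcp_pos: [0.5512, -0.1071, 0.0166]
eef_rot: [[-0.97, 0.242, 0.002], [0.242, 0.97, -0.0], [-0.002, 0.0, -1.0]]
ft_force: [1.9, -0.9, 0.4]
width: 0.335
grip_force: 30.0
```

Run:
```python
from h import *
st();snap('top','t4.png')
```

```text
t 7.025 tcp [ 0.5512 -0.1071  0.0166] F [ 1.9 -0.9  0.4] M [-0.02 -0.39  0.03] w 29.4 g 29.99637544155121
[[-0.97, 0.242, 0.002], [0.242, 0.97, -0.0], [-0.002, 0.0, -1.0]] [-12.2  36.8 107.   -0.   36.1 -88.2]
```

Request:
{"method": "play_rows", "body": {"moves": [[[-0.15, 0, 0, 0, 0, 0], [-0.3, 0, 0, 0, 0, 0], [-0.42, 0, 0, 0, 0, 0], [-0.48, 0, 0, 0, 0, 0], [-0.48, 0, 0, 0, 0, 0]]]}}

```text
clock: 7.7
tcp_pos: [0.5608, -0.1095, 0.0165]
eef_rot: [[-0.97, 0.242, -0.002], [0.242, 0.97, 0.0], [0.002, -0.0, -1.0]]
ft_force: [-3.3, 0.8, 6.9]
width: 0.336
grip_force: 30.0
```

Request:
{"method": "play_rows", "body": {"moves": [[[-0.06, 0, 0, 0, 0, 0], [-0.12, 0, 0, 0, 0, 0], [-0.12, 0, 0, 0, 0, 0]]]}}

```text
clock: 8.07
tcp_pos: [0.5634, -0.1102, 0.0165]
eef_rot: [[-0.97, 0.242, -0.003], [0.242, 0.97, 0.001], [0.003, -0.0, -1.0]]
ft_force: [-5.2, 0.1, 7.9]
width: 0.338
grip_force: 30.0
```

Request:
{"method": "play_rows", "body": {"moves": [[[-0.06, 0, -0.02, 0, 0, 0], [-0.12, 0, -0.02, 0, 0, 0], [-0.16, 0, -0.02, 0, 0, 0], [-0.16, 0, -0.02, 0, 0, 0]]]}}

```text
clock: 8.57
tcp_pos: [0.5636, -0.1102, 0.0165]
eef_rot: [[-0.97, 0.242, -0.01], [0.242, 0.97, 0.002], [0.01, -0.0, -1.0]]
ft_force: [-12.9, 4.0, 14.0]
width: 0.339
grip_force: 30.0
```

Request:
{"method": "play_rows", "body": {"moves": [[[-0.06, 0, 0, 0, 0, 0], [-0.12, 0, 0, 0, 0, 0], [-0.12, 0, 0, 0, 0, 0]]]}}

```text
clock: 8.95
tcp_pos: [0.5643, -0.1104, 0.0162]
eef_rot: [[-0.97, 0.242, -0.014], [0.242, 0.97, 0.003], [0.015, -0.0, -1.0]]
ft_force: [-19.3, 5.5, 18.6]
width: 0.339
grip_force: 30.0
```

Contact with the stop: force rose to 20 N with no motion, and the grip is at fixture x = -35.5 mm (-35 expected). Relax, release and rise.

Request:
{"method": "play_rows", "body": {"moves": [[[0.1, 0, -0.03, 0, 0, 0], [0.14, 0, -0.03, 0, 0, 0], [0.14, 0, -0.03, 0, 0, 0]]]}}

```text
clock: 9.32
tcp_pos: [0.5642, -0.1105, 0.0163]
eef_rot: [[-0.97, 0.241, -0.008], [0.241, 0.97, 0.002], [0.008, -0.0, -1.0]]
ft_force: [-6.8, 2.4, -0.1]
width: 0.339
grip_force: 30.0
```

Request:
{"method": "play_rows", "body": {"moves": [[[0, 0, 0, 0, 0, 0], [0, 0, 0, 0, 0, 0], [0, 0, 0, 0, 0, 0], [0, 0, 0, 0, 0, 0]]], "jaw": 46}}

```text
clock: 9.82
tcp_pos: [0.5686, -0.1115, 0.0178]
eef_rot: [[-0.97, 0.242, 0.001], [0.242, 0.97, -0.0], [-0.001, 0.0, -1.0]]
ft_force: [-0.1, -0.8, 0.1]
width: 0.527
grip_force: 0.0
```

Request:
{"method": "play_rows", "body": {"moves": [[[0, 0, -1.0, 0, 0, 0], [0.8, 0, -2.0, 0, 0, 0], [2.4, 0, -2.0, 0, 0, 0], [4, 0, -2.0, 0, 0, 0], [4, 0, -2.0, 0, 0, 0]]], "jaw": 0}}

```text
clock: 10.45
tcp_pos: [0.4681, -0.0865, 0.0676]
eef_rot: [[-0.97, 0.241, -0.003], [0.241, 0.97, 0.001], [0.003, -0.0, -1.0]]
ft_force: [1.1, 0.3, 0.1]
width: 0.013
grip_force: 0.0
```

Run:
```python
from h import *
st();im2,c=snap('top','t5.png');im3,_=snap('scene','s5.png')
a=cv2.resize(im2[140:250,290:370],(400,550),interpolation=cv2.INTER_CUBIC)
b=cv2.resize(im3[180:260,280:338],(399,550),interpolation=cv2.INTER_CUBIC)
cv2.imwrite('pics/v5.png',np.hstack([a,b])[:,:,::-1])
```

```text
t 10.45 tcp [ 0.4681 -0.0865  0.0676] F [1.1 0.3 0.1] M [ 0.07 -0.17  0.04] w 1.2 g 0.0
[[-0.97, 0.241, -0.003], [0.241, 0.97, 0.001], [0.003, -0.0, -1.0]] [-11.9  26.8 117.1   0.   36.2 -87.9]
```

View pics/v5.png

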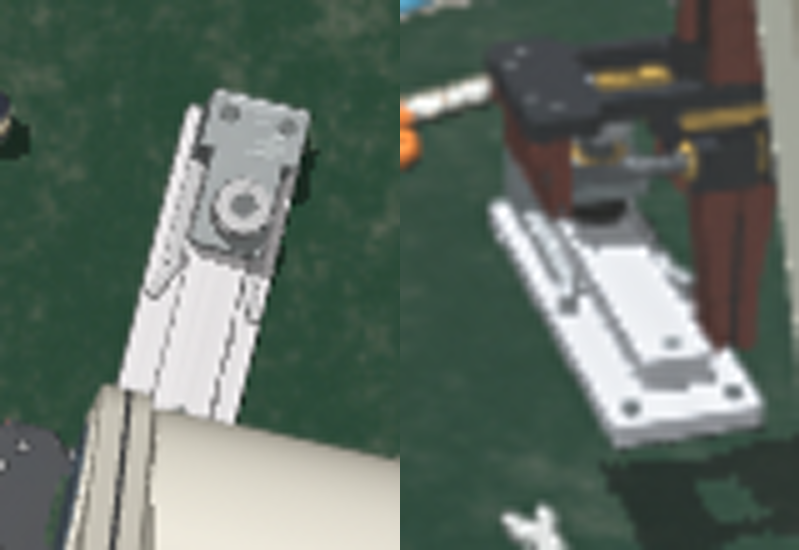

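The coupon lies in the channel, with its rear end at (672,350) in the right-hand crop. A nudge on the rear end with closed fingers will confirm it is home.

Request:
{"method": "play_rows", "body": {"moves": [[[0, 0, 0.8, 0, 0, 0], [0, 0, 1.6, 0, 0, 0], [0, 0, 1.9, 0, 0, 0], [-0.6, 0, 1.9, 0, 0, 0], [-1.2, 0, 1.9, 0, 0, 0], [-1.6, 0, 1.9, 0, 0, 0], [-1.75, 0, 1.9, 0, 0, 0], [-1.85, 0, 1.9, 0, 0, 0]]]}}

```text
clock: 11.55
tcp_pos: [0.5095, -0.0968, 0.0196]
eef_rot: [[-0.97, 0.242, -0.014], [0.242, 0.97, 0.003], [0.015, -0.0, -1.0]]
ft_force: [-21.0, 5.5, 16.0]
width: 0.005
grip_force: 11.1
```

Request:
{"method": "play_rows", "body": {"moves": [[[-0.06, 0, 0, 0, 0, 0], [-0.1, 0, 0, 0, 0, 0], [-0.1, 0, 0, 0, 0, 0]]]}}

```text
clock: 11.92
tcp_pos: [0.5095, -0.0969, 0.0194]
eef_rot: [[-0.97, 0.242, -0.019], [0.242, 0.97, 0.004], [0.019, -0.0, -1.0]]
ft_force: [-23.1, 6.3, 16.8]
width: 0.01
grip_force: 12.2
```

It is firmly home: 23 N with no motion. Back off, rise, and measure the head.

Request:
{"method": "play_rows", "body": {"moves": [[[0.6, 0, 0, 0, 0, 0], [1.0, 0, -2, 0, 0, 0], [1.0, 0, -4, 0, 0, 0], [1.0, 0, -5.6, 0, 0, 0], [1.0, 0, -5.6, 0, 0, 0]]], "jaw": 60}}

```text
clock: 12.55
tcp_pos: [0.4974, -0.0936, 0.1639]
eef_rot: [[-0.97, 0.242, 0.008], [0.242, 0.97, -0.002], [-0.009, 0.0, -1.0]]
ft_force: [0.8, 0.2, -0.9]
width: 0.534
grip_force: 0.0
```

Run:
```python
from h import *
st()
im,c=load('t5.png'); im0,c0=load('top0.png')
for i,cc in((im,c),(im0,c0)):
    g=cv2.resize(cv2.cvtColor(i,cv2.COLOR_RGB2GRAY)[160:205,320:360],None,fx=6,fy=6,interpolation=cv2.INTER_CUBIC)
    h=cv2.HoughCircles(g,cv2.HOUGH_GRADIENT,1,60,param1=100,param2=15,minRadius=26,maxRadius=44)
    print(h)
    if h is not None:
        for x,y,r in h[0][:2]: u,v=320+(x-2.5)/6,160+(y-2.5)/6; print(u,v,r/6,ray(cc,u,v,.0955))
imw,cw=snap('wrist','w6.png')
print(proj(cw,[.6278,-.1265,.0955]))
togo([.628,-.1265,.135],Rd(205))
```

```text
t 12.55 tcp [ 0.4974 -0.0936  0.1639] F [ 0.8  0.2 -0.9] M [ 0.01 -0.13  0.02] w 46.9 g 0.0
[[-0.97, 0.242, 0.008], [0.242, 0.97, -0.002], [-0.009, 0.0, -1.0]] [-12.   18.9 111.2  -0.   49.4 -88. ]
[[[118.5 114.5  43.4]]]
339.33334 178.66667 7.2333336 [ 0.63281019 -0.12793429  0.0955    ]
[[[118.5 115.5  43.4]]]
339.33334 178.83333 7.2333336 [ 0.63240671 -0.127934    0.0955    ]
(np.float64(282.05628751010585), np.float64(376.16679929366444))
shift [-5.441 -0.012  1.105] turn [-0.017  0.055 -7.796]
```

Hough latched onto a circle that is too large (7.2 px against 5.6 px expected). The centre read in three crops agrees with the fixture geometry at (30, -1.7) mm, so I'll use (0.628, -0.1265).

Request:
{"method": "play_rows", "body": {"moves": [[[-2, 0, 0, 0, 0, -2], [-4, 0, 0, 0, 0, -4], [-5.44, 0, 0.4, 0, 0, -6], [-5.44, 0, 1.1, 0, 0, -7.8], [-5.44, 0, 1.1, 0, 0, -7.8], [-5.44, 0, 1.1, 0, 0, -7.8]]]}}

```text
clock: 13.35
tcp_pos: [0.6257, -0.1257, 0.1321]
eef_rot: [[-0.907, -0.42, -0.001], [-0.42, 0.907, 0.0], [0.001, 0.001, -1.0]]
ft_force: [0.1, -0.8, 0.3]
width: 0.683
grip_force: 0.0
```

Run:
```python
from h import *
st(); im,c=snap('scene','s7.png')
for z in(.076,.096): print(proj(c,[.628,-.1265,z]))
u,v=map(int,proj(c,[.628,-.1265,.1])); print(u,v)
a=cv2.resize(im[v-50:v+50,u-60:u+60],None,fx=5,fy=5,interpolation=cv2.INTER_CUBIC); cv2.imwrite('pics/v7.png',a[:,:,::-1])
togo([.628,-.1265,.0775],Rd(205))
```

```text
t 13.35 tcp [ 0.6257 -0.1257  0.1321] F [ 0.1 -0.8  0.3] M [ 0.11 -0.11  0.01] w 60.0 g 0.0
[[-0.907, -0.42, -0.001], [-0.42, 0.907, 0.0], [0.001, 0.001, -1.0]] [ -12.4   31.6   94.9   -0.    53.6 -127.3]
(np.float64(308.6417086456221), np.float64(198.19478971301976))
(np.float64(308.80664262804464), np.float64(192.19399038116882))
308 190
shift [-0.059 -0.061  2.207] turn [ 0.002 -0.003 -0.023]
```

View pics/v7.png

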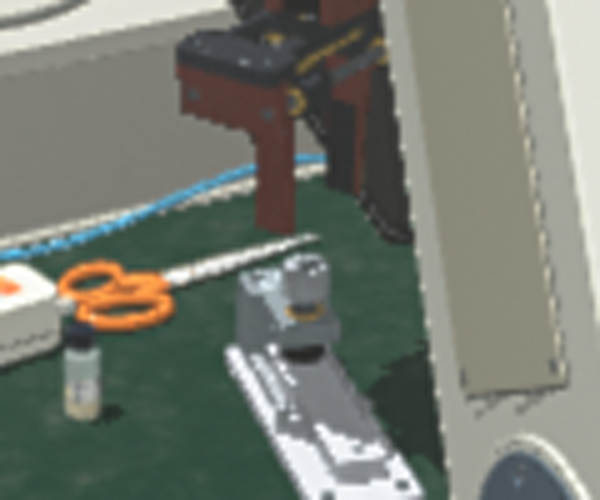

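The head spans crop (283–328, 257–305), which is image column 309 with its top at row 191. The prediction was (308.8, 192), so the position holds. Descend and grip.

Request:
{"method": "play_rows", "body": {"moves": [[[-0.06, -0.06, 0.8, 0, 0, 0], [-0.06, -0.06, 1.5, 0, 0, 0], [-0.06, -0.06, 2.0, 0, 0, 0], [-0.06, -0.06, 2.19, 0, 0, 0], [-0.06, -0.06, 2.19, 0, 0, 0]]]}}

```text
clock: 14.02
tcp_pos: [0.6281, -0.1265, 0.0775]
eef_rot: [[-0.906, -0.423, -0.001], [-0.423, 0.906, 0.0], [0.001, 0.0, -1.0]]
ft_force: [0.3, -1.1, -0.2]
width: 0.684
grip_force: 0.0
```

Request:
{"method": "play_rows", "body": {"moves": [[[0, 0, 0, 0, 0, 0], [0, 0, 0, 0, 0, 0], [0, 0, 0, 0, 0, 0], [0, 0, 0, 0, 0, 0], [0, 0, 0, 0, 0, 0]]], "jaw": 18}}

```text
clock: 14.65
tcp_pos: [0.6275, -0.125, 0.0781]
eef_rot: [[-0.906, -0.422, -0.002], [-0.422, 0.906, 0.002], [0.001, 0.003, -1.0]]
ft_force: [-1.2, 7.4, 3.3]
width: 0.302
grip_force: 30.0
```

Run:
```python
from h import *
st()
```

```text
t 14.65 tcp [ 0.6275 -0.125   0.0781] F [-1.2  7.4  3.3] M [ 1.28  0.26 -0.02] w 26.5 g 30.001278519630432
[[-0.906, -0.422, -0.002], [-0.422, 0.906, 0.002], [0.001, 0.003, -1.0]] [-1.240e+01  3.590e+01  9.580e+01  1.000e-01  4.840e+01 -1.275e+02]
```

Gripped (26.5 mm). The side force shows the head is about 1.5 mm towards tool +y, so I'll recentre and turn the first 64°, which is certain to be free, following the screw down.

Request:
{"method": "play_rows", "body": {"moves": [[[0, 0.07, 0, 0, 0, 0], [0, 0.07, 0.011, 0, 0, 1.6], [0, 0.07, 0.022, 0, 0, 3.2], [0, 0.07, 0.033, 0, 0, 4.8], [0, 0.07, 0.045, 0, 0, 6.4], [0, 0.07, 0.056, 0, 0, 8.0], [0, 0.07, 0.067, 0, 0, 9.6], [0, 0.07, 0.078, 0, 0, 11.2]]]}}

```text
clock: 15.65
tcp_pos: [0.6276, -0.1251, 0.0762]
eef_rot: [[-0.855, 0.519, 0.0], [0.519, 0.855, -0.0], [-0.0, -0.0, -1.0]]
ft_force: [-1.0, 1.4, 1.6]
width: 0.301
grip_force: 30.0
```

Run:
```python
from h import *
st()
```

```text
t 15.65 tcp [ 0.6276 -0.1251  0.0762] F [-1.   1.4  1.6] M [0.14 0.04 0.03] w 26.4 g 29.996911883354187
[[-0.855, 0.519, 0.0], [0.519, 0.855, -0.0], [-0.0, -0.0, -1.0]] [-12.3  36.   96.   -0.   48.  -71.1]
```

Request:
{"method": "play_rows", "body": {"moves": [[[0, 0, 0.006, 0, 0, 0.8], [0, 0, 0.011, 0, 0, 1.6], [0, 0, 0.017, 0, 0, 2.4], [0, 0, 0.022, 0, 0, 3.2], [0, 0, 0.028, 0, 0, 4.0], [0, 0, 0.034, 0, 0, 4.8]]]}}

```text
clock: 16.4
tcp_pos: [0.6275, -0.1252, 0.0754]
eef_rot: [[-0.572, 0.82, 0.0], [0.82, 0.572, -0.0], [-0.0, -0.0, -1.0]]
ft_force: [-1.4, 0.5, 2.6]
width: 0.298
grip_force: 30.0
```

```bash
python3 -c "from h import *;st()"
```

```text
t 16.4 tcp [ 0.6275 -0.1252  0.0754] F [-1.4  0.5  2.6] M [ 0.08  0.06 -0.01] w 26.2 g 29.999022781848907
[[-0.572, 0.82, 0.0], [0.82, 0.572, -0.0], [-0.0, -0.0, -1.0]] [-12.3  36.1  96.   -0.   47.9 -47.2]
```

Request:
{"method": "play_rows", "body": {"moves": [[[0, 0, 0.006, 0, 0, 0.8], [0, 0, 0.011, 0, 0, 1.6], [0, 0, 0.017, 0, 0, 2.4], [0, 0, 0.02, 0, 0, 2.8]]]}}

```text
clock: 16.9
tcp_pos: [0.6275, -0.1252, 0.0749]
eef_rot: [[-0.358, 0.934, 0.0], [0.934, 0.358, -0.0], [-0.0, -0.0, -1.0]]
ft_force: [-1.8, -1.0, 2.7]
width: 0.303
grip_force: 30.0
```

```bash
python3 -c "from h import *;st()"
```

```text
t 16.9 tcp [ 0.6275 -0.1252  0.0749] F [-1.8 -1.   2.7] M [-0.01  0.15  0.04] w 26.6 g 30.000183284282684
[[-0.358, 0.934, 0.0], [0.934, 0.358, -0.0], [-0.0, -0.0, -1.0]] [-12.3  36.1  96.   -0.   47.9 -33.3]
```

Request:
{"method": "play_rows", "body": {"moves": [[[0, 0, 0.006, 0, 0, 0.8], [0, 0, 0.011, 0, 0, 1.6], [0, 0, 0.017, 0, 0, 2.4], [0, 0, 0.022, 0, 0, 3.2], [0, 0, 0.028, 0, 0, 4.0], [0, 0, 0.034, 0, 0, 4.8]]]}}

```text
clock: 17.65
tcp_pos: [0.6274, -0.1252, 0.074]
eef_rot: [[0.054, 0.999, -0.0], [0.999, -0.054, -0.0], [-0.0, -0.0, -1.0]]
ft_force: [-1.9, 0.0, 3.0]
width: 0.301
grip_force: 30.0
```

```bash
python3 -c "from h import *;st()"
```

```text
t 17.65 tcp [ 0.6274 -0.1252  0.074 ] F [-1.9  0.   3. ] M [-0.05  0.26  0.01] w 26.4 g 29.99963790178299
[[0.054, 0.999, -0.0], [0.999, -0.054, -0.0], [-0.0, -0.0, -1.0]] [-12.3  36.2  96.   -0.   47.8  -9.2]
```

Still free (118° turned).

Request:
{"method": "play_rows", "body": {"moves": [[[0, 0, 0.006, 0, 0, 0.8], [0, 0, 0.011, 0, 0, 1.6], [0, 0, 0.017, 0, 0, 2.4], [0, 0, 0.022, 0, 0, 3.2], [0, 0, 0.028, 0, 0, 4.0], [0, 0, 0.034, 0, 0, 4.8]]]}}

```text
clock: 18.4
tcp_pos: [0.6274, -0.1252, 0.0732]
eef_rot: [[0.455, 0.89, -0.0], [0.89, -0.455, -0.0], [-0.0, -0.0, -1.0]]
ft_force: [-2.1, -0.8, 3.5]
width: 0.3
grip_force: 30.0
```

```bash
python3 -c "from h import *;st()"
```

```text
t 18.4 tcp [ 0.6274 -0.1252  0.0732] F [-2.1 -0.8  3.5] M [-0.04  0.3   0.06] w 26.3 g 29.999573528766632
[[0.455, 0.89, -0.0], [0.89, -0.455, -0.0], [-0.0, -0.0, -1.0]] [-12.3  36.3  96.   -0.   47.7  14.8]
```

Request:
{"method": "play_rows", "body": {"moves": [[[0, 0, 0.006, 0, 0, 0.8], [0, 0, 0.011, 0, 0, 1.6], [0, 0, 0.017, 0, 0, 2.4]]]}}

```text
clock: 18.77
tcp_pos: [0.6273, -0.1251, 0.0727]
eef_rot: [[0.63, 0.776, -0.0], [0.776, -0.63, -0.0], [-0.0, -0.0, -1.0]]
ft_force: [-3.2, -0.5, 3.8]
width: 0.299
grip_force: 30.0
```

```bash
python3 -c "from h import *;st()"
```

```text
t 18.775 tcp [ 0.6273 -0.1251  0.0727] F [-3.2 -0.5  3.8] M [-0.06  0.42 -0.01] w 26.3 g 29.99961018562317
[[0.63, 0.776, -0.0], [0.776, -0.63, -0.0], [-0.0, -0.0, -1.0]] [-12.3  36.3  96.   -0.   47.7  26.8]
```

Still free (154°); 0.06 was noise.

Request:
{"method": "play_rows", "body": {"moves": [[[0, 0, 0.006, 0, 0, 0.8], [0, 0, 0.011, 0, 0, 1.6], [0, 0, 0.017, 0, 0, 2.4], [0, 0, 0.022, 0, 0, 3.2], [0, 0, 0.028, 0, 0, 4.0]]]}}

```text
clock: 19.4
tcp_pos: [0.6273, -0.1251, 0.072]
eef_rot: [[0.858, 0.514, -0.0], [0.514, -0.858, -0.0], [-0.0, -0.0, -1.0]]
ft_force: [-1.8, -0.7, 3.5]
width: 0.302
grip_force: 30.0
```

```bash
python3 -c "from h import *;st()"
```

```text
t 19.4 tcp [ 0.6273 -0.1251  0.072 ] F [-1.8 -0.7  3.5] M [ 0.06  0.4  -0.01] w 26.5 g 29.99978542327881
[[0.858, 0.514, -0.0], [0.514, -0.858, -0.0], [-0.0, -0.0, -1.0]] [-12.3  36.4  96.   -0.   47.6  46.8]
```

Request:
{"method": "play_rows", "body": {"moves": [[[0, 0, 0.006, 0, 0, 0.8], [0, 0, 0.011, 0, 0, 1.6], [0, 0, 0.017, 0, 0, 2.4], [0, 0, 0.022, 0, 0, 3.2], [0, 0, 0.028, 0, 0, 4.0]]]}}

```text
clock: 20.02
tcp_pos: [0.6273, -0.1251, 0.0713]
eef_rot: [[0.982, 0.189, -0.0], [0.189, -0.982, -0.0], [-0.0, 0.0, -1.0]]
ft_force: [-2.7, 0.5, 3.8]
width: 0.296
grip_force: 30.0
```

```bash
python3 -c "from h import *;st()"
```

```text
t 20.025 tcp [ 0.6273 -0.1251  0.0713] F [-2.7  0.5  3.8] M [0.06 0.4  0.  ] w 26.0 g 29.99974250793457
[[0.982, 0.189, -0.0], [0.189, -0.982, -0.0], [-0.0, 0.0, -1.0]] [-12.3  36.4  96.1  -0.   47.6  66.8]
```

Request:
{"method": "play_rows", "body": {"moves": [[[0, 0, 0.006, 0, 0, 0.8], [0, 0, 0.011, 0, 0, 1.6], [0, 0, 0.017, 0, 0, 2.4], [0, 0, 0.022, 0, 0, 3.2]]]}}

```text
clock: 20.52
tcp_pos: [0.6273, -0.125, 0.0708]
eef_rot: [[0.996, -0.089, -0.0], [-0.089, -0.996, -0.0], [-0.0, 0.0, -1.0]]
ft_force: [-2.0, -0.1, 4.5]
width: 0.301
grip_force: 30.0
```

```bash
python3 -c "from h import *;st()"
```

```text
t 20.525 tcp [ 0.6273 -0.125   0.0708] F [-2.  -0.1  4.5] M [0.13 0.44 0.06] w 26.4 g 30.000007152557373
[[0.996, -0.089, -0.0], [-0.089, -0.996, -0.0], [-0.0, 0.0, -1.0]] [-12.3  36.5  96.1  -0.   47.5  82.8]
```

Request:
{"method": "play_rows", "body": {"moves": [[[0, 0, 0.006, 0, 0, 0.8], [0, 0, 0.011, 0, 0, 1.6], [0, 0, 0.017, 0, 0, 2.4]]]}}

```text
clock: 20.9
tcp_pos: [0.6272, -0.125, 0.0705]
eef_rot: [[0.956, -0.294, -0.001], [-0.294, -0.956, -0.0], [-0.0, 0.0, -1.0]]
ft_force: [-2.8, 0.3, 6.3]
width: 0.302
grip_force: 30.0
```

```bash
python3 -c "from h import *;st()"
```

```text
t 20.9 tcp [ 0.6272 -0.125   0.0705] F [-2.8  0.3  6.3] M [0.15 0.55 0.01] w 26.5 g 30.00016987323761
[[0.956, -0.294, -0.001], [-0.294, -0.956, -0.0], [-0.0, 0.0, -1.0]] [-12.3  36.5  96.1  -0.   47.5  94.8]
```

Request:
{"method": "play_rows", "body": {"moves": [[[0, 0, 0.003, 0, 0, 0.8], [0, 0, 0.006, 0, 0, 1.6], [0, 0, 0.009, 0, 0, 2.4]]]}}

```text
clock: 21.28
tcp_pos: [0.6272, -0.1249, 0.0702]
eef_rot: [[0.874, -0.486, -0.001], [-0.486, -0.874, -0.0], [-0.0, 0.0, -1.0]]
ft_force: [-1.7, 0.9, 5.0]
width: 0.302
grip_force: 30.0
```

```bash
python3 -c "from h import *;st()"
```

```text
t 21.275 tcp [ 0.6272 -0.1249  0.0702] F [-1.7  0.9  5. ] M [0.18 0.44 0.13] w 26.5 g 30.000001788139343
[[0.874, -0.486, -0.001], [-0.486, -0.874, -0.0], [-0.0, 0.0, -1.0]] [-12.3  36.5  96.1  -0.   47.4 106.8]
```

Resistance is rising (0.13 N m at 234°). Small steps now.

Request:
{"method": "play_rows", "body": {"moves": [[[0, 0, 0.004, 0, 0, 0.5], [0, 0, 0.007, 0, 0, 1.0]]]}}

```text
clock: 21.52
tcp_pos: [0.6273, -0.125, 0.0701]
eef_rot: [[0.829, -0.56, -0.0], [-0.56, -0.829, -0.0], [-0.0, 0.0, -1.0]]
ft_force: [-2.2, 0.8, 3.8]
width: 0.299
grip_force: 30.0
```

```bash
python3 -c "from h import *;st()"
```

```text
t 21.525 tcp [ 0.6273 -0.125   0.0701] F [-2.2  0.8  3.8] M [0.25 0.48 0.14] w 26.3 g 30.000708997249603
[[0.829, -0.56, -0.0], [-0.56, -0.829, -0.0], [-0.0, 0.0, -1.0]] [-12.3  36.5  96.1  -0.   47.4 111.7]
```

Request:
{"method": "play_rows", "body": {"moves": [[[0, 0, 0.004, 0, 0, 0.5], [0, 0, 0.007, 0, 0, 1.0]]]}}

```text
clock: 21.78
tcp_pos: [0.6273, -0.125, 0.0699]
eef_rot: [[0.777, -0.63, -0.0], [-0.63, -0.777, -0.0], [-0.0, 0.0, -1.0]]
ft_force: [-2.9, 0.7, 6.1]
width: 0.304
grip_force: 30.0
```

```bash
python3 -c "from h import *;st()"
```

```text
t 21.775 tcp [ 0.6273 -0.125   0.0699] F [-2.9  0.7  6.1] M [0.22 0.54 0.11] w 26.7 g 30.000779628753662
[[0.777, -0.63, -0.0], [-0.63, -0.777, -0.0], [-0.0, 0.0, -1.0]] [-12.3  36.5  96.1  -0.   47.4 116.7]
```

Request:
{"method": "play_rows", "body": {"moves": [[[0, 0, 0.004, 0, 0, 0.5], [0, 0, 0.007, 0, 0, 1.0]]]}}

```text
clock: 22.02
tcp_pos: [0.6273, -0.1249, 0.0698]
eef_rot: [[0.719, -0.695, -0.0], [-0.695, -0.719, -0.0], [-0.0, 0.0, -1.0]]
ft_force: [-2.1, 0.8, 5.6]
width: 0.3
grip_force: 30.0
```

```bash
python3 -c "from h import *;st()"
```

```text
t 22.025 tcp [ 0.6273 -0.1249  0.0698] F [-2.1  0.8  5.6] M [0.28 0.47 0.14] w 26.4 g 30.00083416700363
[[0.719, -0.695, -0.0], [-0.695, -0.719, -0.0], [-0.0, 0.0, -1.0]] [-12.3  36.5  96.1  -0.   47.4 121.7]
```

Request:
{"method": "play_rows", "body": {"moves": [[[0, 0, 0.003, 0, 0, 0.5]]]}}

```text
clock: 22.15
tcp_pos: [0.6273, -0.1249, 0.0697]
eef_rot: [[0.688, -0.726, -0.001], [-0.726, -0.688, -0.0], [-0.0, 0.0, -1.0]]
ft_force: [-2.9, 1.6, 6.4]
width: 0.299
grip_force: 30.0
```

```bash
python3 -c "from h import *;st()"
```

```text
t 22.15 tcp [ 0.6273 -0.1249  0.0697] F [-2.9  1.6  6.4] M [0.28 0.54 0.15] w 26.2 g 30.000840425491333
[[0.688, -0.726, -0.001], [-0.726, -0.688, -0.0], [-0.0, 0.0, -1.0]] [-12.3  36.5  96.1  -0.   47.4 124.2]
```

Request:
{"method": "play_rows", "body": {"moves": [[[0, 0, 0.003, 0, 0, 0.5]]]}}

```text
clock: 22.28
tcp_pos: [0.6273, -0.1249, 0.0697]
eef_rot: [[0.656, -0.755, -0.0], [-0.755, -0.656, -0.0], [-0.0, 0.0, -1.0]]
ft_force: [-2.3, 1.4, 6.3]
width: 0.298
grip_force: 30.0
```

```bash
python3 -c "from h import *;st()"
```

```text
t 22.275 tcp [ 0.6273 -0.1249  0.0697] F [-2.3  1.4  6.3] M [0.23 0.52 0.15] w 26.2 g 30.000897645950317
[[0.656, -0.755, -0.0], [-0.755, -0.656, -0.0], [-0.0, 0.0, -1.0]] [-12.3  36.6  96.1  -0.   47.4 126.7]
```

Request:
{"method": "play_rows", "body": {"moves": [[[0, 0, 0.003, 0, 0, 0.5]]]}}

```text
clock: 22.4
tcp_pos: [0.6273, -0.1249, 0.0696]
eef_rot: [[0.622, -0.783, -0.0], [-0.783, -0.622, -0.0], [-0.0, 0.0, -1.0]]
ft_force: [-3.8, 1.4, 6.1]
width: 0.298
grip_force: 30.0
```

```bash
python3 -c "from h import *;st()"
```

```text
t 22.4 tcp [ 0.6273 -0.1249  0.0696] F [-3.8  1.4  6.1] M [0.27 0.56 0.13] w 26.1 g 30.000925362110138
[[0.622, -0.783, -0.0], [-0.783, -0.622, -0.0], [-0.0, 0.0, -1.0]] [-12.3  36.6  96.1  -0.   47.4 129.2]
```

Seated: resistance first rose at 222–234° of turn, and I have turned about 25–35° past contact. That corresponds to about 11–14 N. Stop, release and withdraw.

Request:
{"method": "play_rows", "body": {"moves": [[[0, 0, -0.06, 0, 0, 0], [0, 0, -0.06, 0, 0, 0], [0, 0, -0.06, 0, 0, 0], [0, 0, -0.06, 0, 0, 0]]], "jaw": 55}}

```text
clock: 22.9
tcp_pos: [0.6275, -0.125, 0.0705]
eef_rot: [[0.623, -0.782, -0.0], [-0.782, -0.623, 0.0], [-0.0, 0.0, -1.0]]
ft_force: [0.1, 0.0, 0.2]
width: 0.623
grip_force: 0.0
```

Request:
{"method": "play_rows", "body": {"moves": [[[0, 0, -0.8, 0, 0, 0], [0, 0, -2, 0, 0, 0], [0, 0, -4, 0, 0, 0], [-2, 0, -6, 0, 0, 0], [-4, 0, -6, 0, 0, 0], [-6, 0, -6, 0, 0, 0], [-6, 0, -6, 0, 0, 0]]]}}

```text
clock: 23.78
tcp_pos: [0.5323, -0.0056, 0.2223]
eef_rot: [[0.625, -0.781, 0.001], [-0.781, -0.625, 0.0], [0.0, -0.001, -1.0]]
ft_force: [1.1, 0.2, 0.7]
width: 0.624
grip_force: 0.0
```

Run:
```python
from h import *
st();im2,c=snap('top','t9.png');im3,_=snap('scene','s9.png')
b=cv2.resize(im3[165:295,150:345],(800,533),interpolation=cv2.INTER_CUBIC)
cv2.imwrite('pics/v9.png',b[:,:,::-1])
O=np.array([.5991,-.1176])
d=np.abs(im2.astype(int)-load('top0.png')[0]).max(2)
for n,(u,v) in dict(vial=(288,164),spanner=(286,261),dish=(413,257),cruc=(149,241)).items(): print(n,(d[v-22:v+22,u-20:u+20]>60).sum())
```

```text
t 23.775 tcp [ 0.5323 -0.0056  0.2223] F [1.1 0.2 0.7] M [ 0.1  -0.01  0.06] w 54.8 g 0.0
[[0.625, -0.781, 0.001], [-0.781, -0.625, 0.0], [0.0, -0.001, -1.0]] [ -1.9  16.5 105.2   0.   58.3 139.4]
vial 578
spanner 9
dish 0
cruc 0
```

View pics/v9.png

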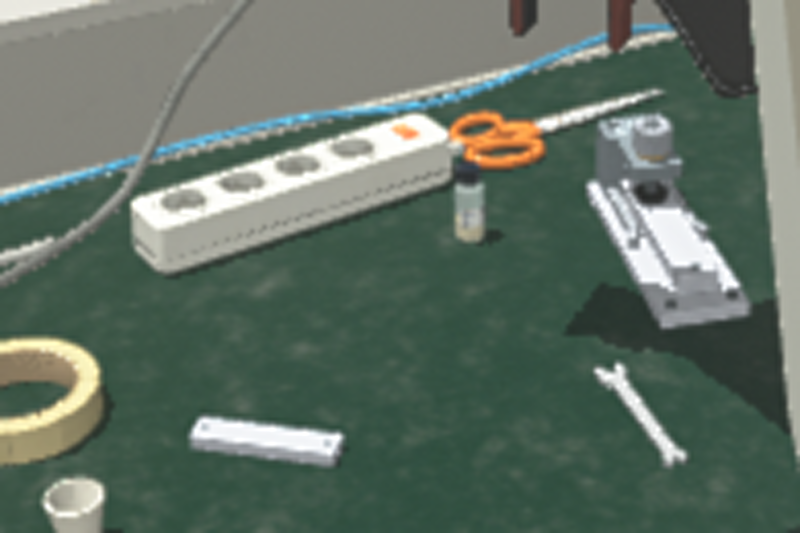

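The coupon is in the channel with the foot down on it at about (650,190), and the head is low. The vial at (468,200), the spanner and the crucible stand where they were, and the dish area is unchanged in the top view. The vial's top-view change is the arm passing over it.

```bash
python3 -c "from h import *;print(workorder.hand_in())"
```

```text
the job is handed in; nothing more can be done
None
```

The job is handed in at 23.8 s: the coupon is home against the stop, the thumbscrew is finger-tight at an estimated 11–14 N (from a noisy torque reading and the turn past contact, not measured directly), and the vial, spanner, dish and crucible were not touched.

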